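# Seat the juicer auger in its sprung drive and keep it pressed

### The arm

A 6-joint arm with a two-finger parallel gripper is mounted at the origin on the work surface. World frame = base frame: x ahead of the robot, y to its left, z up, the work surface at z = 0. Lengths are in m, angles in degrees, forces in N, time in s.
With the tool pointing down it reaches from about 0.25 to 0.725 m from the base axis. Payload 9.7 kg.
Tool frame: the origin (TCP) lies at the very end of the fingers, on their centre line; the grasp point (between the pads) lies grasp_offset behind it (grasp_offset is the distance from the TCP to the grasp point, in m); z points along the fingers, y is the line along which they close (so a half turn about z gives the same grasp; the last joint's range is limited). The gripper opens to 85 mm and grips with 20 to 120 N. Pads are 22 mm wide; open, the fingers measure 114 mm over their backs; the gripper's body (76 mm by 85 mm) begins 54 mm behind the grasp point. The pads swing forward as they close: fully open they stand 13 mm farther back than shut.
Start: joints at [67.208, 4.979, 10.078, 95.1, 0, 90], TCP at [0.213, 0.507, 0.208] pointing down, gripper open.
Joint ranges: [-179.16, 179.16], [-48.56, 103.87], [-65.8, 70.77], [-126.05, 130.52], [-82.76, 87.17], [-180, 180]. Speed limits (degrees/s): [127.2, 127.2, 147.25, 180, 180, 180].

### API

Orientations are given as [roll, pitch, yaw] about the fixed x, y, z axes, in that order (R = Rz(yaw) Ry(pitch) Rx(roll)).
In Python, from workcell import get_obs, camera, calibration, job_done, recognise, cut_out, mark_of, grasp_offset gives the robot as it stands.
- The arm moves only by the tool servo_tool, never from a script. Its argument "moves" is a list of rows, each a list of 3 entries, a list of its own where there are three numbers: the turn, a rotation vector about the tool's x, y, z in degrees, then the shift along the tool's x, y, z in m, then the opening in per cent of the stroke, from 0 (shut) to 100 (fully open). In form: [[[ax, ay, az], [x, y, z], claw], ...]. A call has 1 to 12 rows; each row shifts and turns the commanded pose from where the row before left it, along the tool's axes as they then stand; what a row does not reach is not made up. A row lasts 1/10 s, in which the tool goes at most 50 mm and 8.59 degrees, less where a joint would pass 70% of its speed; a pose out of reach is approached as far as the arm can. A call is refused whole if a number of a shift passes 0.05 or a number of a turn 8.59, either way. A call with a gripper value outside its range is refused whole. The fingers move at their own pace and stop on an object; "force" is the grip in N (left out, the last holds). Time passes only in rows, so rows that do not move let the fingers close. It gives the time, the measured TCP pose, the force, the opening and the grip force at its end, in the units of the state.
- get_obs(): the state, without advancing time (a new reading comes with each control period).
- camera(name): name is "scene" or "top" or "wrist"; returns (picture, depth): 480x640x3 uint8, red, green, blue; 480x640 float32, m along the optical axis (not along the pixel's ray), 0 where there is no reading.
- calibration(name): a dict with "camera_matrix" (3x3 intrinsics, pixels), "dist" ([k1, k2, p1, p2, k3] as OpenCV has them; the pictures are not rectified), "R" (3x3) and "t" (3): a world point X has camera coordinates R X + t. Camera axes: x right, y down, z forward; pixel columns grow to the right and rows downward; lengths in m; the calibration is good to about 2 mm. A picture is of the moment at which its call begins: read the wrist's pose just before it. calibration takes no time and is no camera call; for the wrist camera it gives the pose at the moment of the call.
- job_done(): hands the job in; it is judged then, once.
Trained networks look in the newest picture that a camera, given by its name, has taken for a name from the list of things; names that differ only in an ending like _2 or _b are one class to them, and where a whole thing is asked for, a point or a joint stands for the part that bears it (a point fixed in the world has none). Each returns a list of dicts, best first, with "score" (0 to 1); they miss things now and then, are a little off and sometimes report something else, mostly with a low value. They report only what shows in the picture. A call takes as long as a camera call. They do not tell look-alikes from the thing itself.
- recognise(name, camera): "xyz" ([x, y, z] in m, in the coordinates of the camera as it stood for that picture, good to about 4 mm: the middle of the surface that is visible of it).
- cut_out(name, camera): "mask" (480x640 bool, what is visible of it).
- mark_of(name, camera): "xyz" ([x, y, z] in m, in the coordinates of the camera as it stood for that picture, good to about 4 mm: a listed point, or the origin of a listed thing).
The state is a dict: "time": time; "q": joint angles; "qd": joint speeds; "joint_efforts": joint torques, N m; "ee_pos": TCP position; "tcp_rot": TCP orientation; "wrist_force": force on the tool from outside, world axes, zero at the start; "torque": the same for the moment, N m; "opening": finger opening in m; "grasp_force": force on a finger pad.
Only numpy, scipy, OpenCV 4.12 (cv2) and the standard library are available. Lean on these libraries where they do the work, as an engineer would, in place of code of your own. Each camera call takes 0.05 s, during which the arm holds its last target. There are 200 camera calls.

### The job

Grip the tall screw-shaped auger by its square tang, lift it out of the wooden stand and fit it upright into the juicer's drive hub: turn it until its cross ribs mesh with the hub's cross slot and slide it fully home, shoulder on the hub. Then press it down against the hub's spring, past half of the spring's travel, and finish while still gripping it and keeping it pressed down. Leave the reamer, bottle, jar and mug where they stand.

Things in the scene. Friction and masses are not known exactly. Their poses are not given: they have to be found in the camera images.
- auger: Loose black auger, 140 mm tall, 0.22 kg, upright in either hole of the stand, any yaw. Origin at the nose tip (lowest point, 15 mm above the table in the stand), z up its axis. Steel nose: 3 mm wide at the tip, 11.2 mm from z = 8 mm up. Steel cross ribs z = 14 to 30 mm: two crossed bars along x and y, 30 mm across, 6 mm thick. Screw body z = 30 to 100 mm, tapering from 50 to 26 mm diameter.
- auger_tang (a point): Where to grip: on the auger's axis, 127 mm above the nose tip, in its black square tang (18 x 18 mm, z = 100 to 140 mm), 13 mm below the tang's top and 27 mm above the screw body. Axes as the auger's. The tang's flats are square to the auger's x and y axes, so the ribs below run parallel to the flats; quarter turns are equivalent.
- auger_shoulder (a point): Centre of the auger's flat shoulder (underside of the screw body, 50 mm diameter), 30 mm above the nose tip, where the ribs end. Axes as the auger's. In the stand the shoulder rests on the stand's top. Fully home in the hub it coincides with hub_top.
- hub_top (a point): Centre of the drive hub's top, 122 mm above the table at rest: a 36 mm square steel block. A cross slot along this point's x and y axes, 10 mm wide, over 45 mm deep, crosses it; the nose fits at its centre, the ribs have 2 mm play either side. Out of line, the ribs rest on the top, shoulder 16 mm too high. The hub starts at any angle and resists turning (0.25 N m); quarter turns are equivalent.
- drive (a joint): How far the hub is pushed straight down, in m: 0 at rest (up), 0.012 at its stop. A spring pushes it up with about 5 N at 0 and 11 N at the stop; the auger's weight alone does not push it down.
- juicer: Juicer motor base, fixed: a white box 150 (x) x 170 (y) x 110 mm. The hub sits in a 60 mm round well in the middle of its top and stands 12 mm proud of it. Origin at the centre of its underside.
- stand: Wooden stand, fixed: 90 (x) x 210 (y) x 45 mm with two 39 mm round through holes at y = -55 and +55 mm of its origin, which is the centre of its underside. One hole holds the auger, the other the reamer.
- reamer: Citrus reamer, a bystander: black fluted cone 58 mm in diameter on a steel stem, standing in the stand's other hole, its tip 96 mm above the table; much lower and wider than the auger, with no tang. Origin at the lower end of its stem.
- bottle: Bystander: green glass bottle, 68 mm in diameter, 210 mm tall, upright to the left of the juicer. Origin at the centre of its underside.
- jar: Bystander: amber jar, 72 mm in diameter, 100 mm tall, upright to the right of the stand. Origin at the centre of its underside.
- jug: Bystander: white mug, 100 mm in diameter, 110 mm tall, with a handle, beyond the stand and the juicer. Origin at the centre of its underside.
There are look-alikes about, which are no part of the job. What is shaped like the auger but purple is not meant. Of the things shaped like the juicer, the white one is meant.

How it is judged (in metres and radians):
On the way, in this order (a step that is already met when the one before it is completed fails the run):
1. the auger is gripped by its tang and lifted clear of the stand (contact force between the fingers and auger above 1 N and distance between the grasp point and auger_tang below 0.027 m and height (world z) of auger_shoulder above 0.085 m), for 0.2 s.
2. the ribs are meshed with the hub and the shoulder is home on it (z of auger_shoulder in the frame of hub_top below 0.003 m and distance between auger_shoulder and hub_top below 0.005 m and angle between auger's own z axis and vertical below 0.1 rad), for 0.1 s.
At the end, for the whole second after the job is handed in: The auger stands upright (within 0.1 rad) with its shoulder on the hub (centres within 5 mm, not more than 3 mm above it), the hub is pushed down by more than 6 of its 12 mm, and the gripper still holds the tang (grasp point within 27 mm of auger_tang, more than 1 N of contact) (all of step 2 and contact force between the fingers and auger above 1 N and distance between the grasp point and auger_tang below 0.027 m and value of joint drive above 0.006 m); the arm keeps its last pose, push and grip.
It fails at once if a bystander (reamer, bottle, jar or mug) is moved by more than 30 mm (distance of any of reamer, bottle, jar, jug from where it was at the start of the episode above 0.03 m).
It also fails if it takes over 38 s, if anything falls off the work surface, if the arm or the gripper's body presses on something with over 40 N, if the wrist force passes 120 N, or if a joint passes its speed limit or range.

## Working session

There is one attempt and no reset: what is moved stays moved. The work goes in short steps, Python scripts to look and compute and a tool call to move; the robot and the scene stay as the last step left them, time stands still between calls to the robot, and variables do not carry over. Pictures are saved under pics/ and viewed, at most 10 in all, crops included, and the job is handed in when it is done.

Besides the shell and the picture viewer there is one more tool, called as name([rows], argument=value, ...), one row to a line, values as JSON. servo_tool: Moves the arm, as the interface text tells. Its arguments: {"type":"object","properties":{"moves":{"type":"array"},"force":{"type":"number"}},"required":["moves"]}

```bash
mkdir -p pics; ls
cat > h.py <<'E'
import numpy as np, cv2
from workcell import *
def world(name,p):
    c=calibration(name); return np.array(c["R"]).T@(np.array(p)-np.array(c["t"]))
def cloud(name,depth,mask):
    c=calibration(name); v,u=np.nonzero(mask&(depth>0))
    n=cv2.undistortPoints(np.c_[u,v].astype(float)[:,None],np.array(c["camera_matrix"]),np.array(c["dist"]))[:,0]
    P=np.c_[n,np.ones(len(n))]*depth[v,u][:,None]
    return (P-np.array(c["t"]))@np.array(c["R"]),np.c_[u,v]
def pix(name,X):
    c=calibration(name); return cv2.projectPoints(np.array(X,float).reshape(-1,1,3),cv2.Rodrigues(np.array(c["R"]))[0],np.array(c["t"],float),np.array(c["camera_matrix"]),np.array(c["dist"]))[0][:,0]
E
python3 - <<'E'
from h import *
print(get_obs(), grasp_offset)
ims=[]
for n in ["scene","top"]:
    im,d=camera(n); np.savez(f"{n}.npz",im=im,d=d); ims.append(im)
    for k in ["auger_tang","hub_top","reamer"]:
        for r in mark_of(k,n)[:3]:
            X=world(n,r["xyz"]); print(n,k,round(r["score"],2),X.round(3),pix(n,X).round())
cv2.imwrite("pics/a.png",ims[0][:,:,::-1]); cv2.imwrite("pics/b.png",ims[1][:,:,::-1])
E
```

```text
pics
{'time': 0.0, 'q': array([ 6.72083748e+01,  5.00904127e+00,  1.00331084e+01,  9.51002111e+01,
       -2.05279491e-03,  9.00007502e+01]), 'qd': array([-0.04886639, -0.03476722, -0.04486568, -0.10914028, -0.08440291,
       -0.03568788]), 'joint_efforts': array([ 1.33673915e-03, -5.20391679e+01,  4.64798605e+01,  1.63056829e-02,
       -6.32442698e-05,  1.83650087e-06]), 'ee_pos': array([0.21296278, 0.5067973 , 0.2073908 ]), 'tcp_rot': array([-1.79923856e+02,  2.05379003e-03,  1.57207627e+02]), 'wrist_force': array([-0.12575118,  0.42047724, -0.84742285]), 'torque': array([ 0.0174109 , -0.05163611, -0.00248158]), 'grasp_force': 0.0, 'opening': 0.0855270865607257} 0.0187
scene auger_tang 0.87 [ 0.568 -0.269  0.143] [[252. 282.]]
scene auger_tang 0.84 [ 0.438 -0.241  0.122] [[211. 260.]]
scene auger_tang 0.48 [ 0.592 -0.215 -0.001] [[280. 324.]]
scene hub_top 0.73 [0.349 0.153 0.12 ] [[285. 173.]]
scene hub_top 0.47 [0.595 0.239 0.121] [[383. 185.]]
scene reamer 0.96 [ 0.611 -0.164  0.018] [[300. 307.]]
scene reamer 0.58 [ 0.502 -0.474 -0.004] [[164. 384.]]
top auger_tang 0.95 [ 0.359 -0.157  0.038] [[374. 318.]]
top auger_tang 0.55 [ 0.571 -0.264  0.144] [[410. 229.]]
top hub_top 0.62 [0.596 0.241 0.122] [[218. 238.]]
top hub_top 0.47 [0.35  0.156 0.121] [[256. 329.]]
```

View pics/a.png

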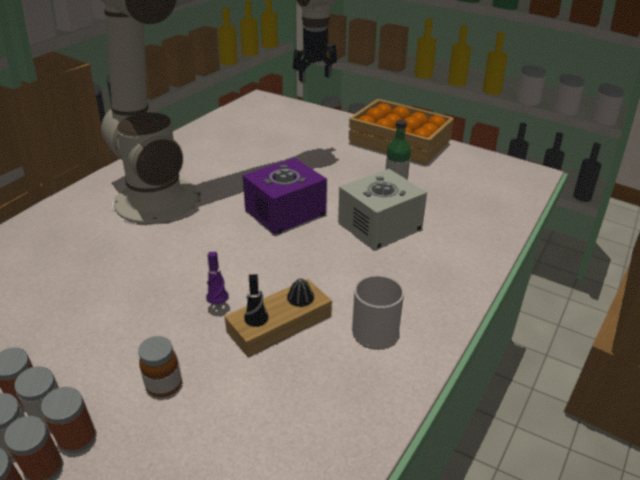

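View pics/b.png

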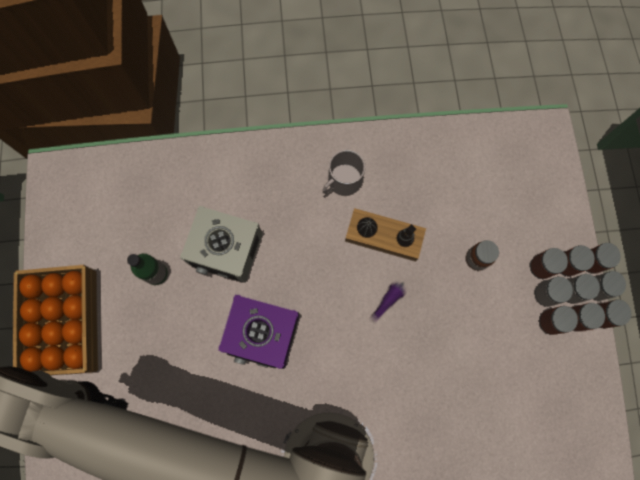

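Candidates for the auger are the black one in the stand (scene 254,285; top 408,234) and the purple look-alike (scene 213,270; top 388,300). I choose the black one. For the juicer, the white one (scene 382,205; top 220,240) is meant, not the purple one (scene 285,195). I'll check the auger choice in a close crop.

Run:
```python
from h import *
S=np.load("scene.npz");T=np.load("top.npz")
a=cv2.resize(S["im"][225:365,190:350],None,fx=2.5,fy=2.5,interpolation=3); b=cv2.resize(T["im"][190:290,330:450],None,fx=3.5,fy=3.5,interpolation=3)
o=np.zeros((360,830,3),np.uint8);o[:350,:400]=a;o[:350,405:825]=b
cv2.imwrite("pics/c.png",o[:,:800,::-1])
for n,Z in(("scene",S),("top",T)):
    P,uv=cloud(n,Z["d"],np.ones((480,640),bool))
    m=(np.hypot(P[:,0]-.57,P[:,1]+.266)<.03)&(P[:,2]>.117)&(P[:,2]<.17)
    print(n,m.sum(),P[m].mean(0).round(4),P[m].min(0).round(3),P[m].max(0).round(3))
    m=(np.hypot(P[:,0]-.596,P[:,1]-.24)<.07)&(abs(P[:,2]-.11)<.02)
    print(n,m.sum(),P[m].mean(0).round(4))
    m=(np.hypot(P[:,0]-.596,P[:,1]-.24)<.02)&(abs(P[:,2]-.122)<.005)
    print(n,m.sum(),P[m].mean(0).round(4))
    m=(P[:,2]>.17)&(P[:,0]>.4)&(P[:,1]>.2)&(P[:,1]<.6)&(P[:,0]<.9); print("bottle top",P[m].mean(0).round(3))
print(calibration("wrist"))
```

```text
scene 198 [ 0.5746 -0.2708  0.141 ] [ 0.561 -0.281  0.117] [ 0.583 -0.255  0.159]
scene 1168 [0.5978 0.2369 0.1113]
scene 54 [0.5954 0.2408 0.1214]
bottle top [0.544 0.433 0.195]
top 82 [ 0.5672 -0.2621  0.1473] [ 0.557 -0.276  0.117] [ 0.581 -0.252  0.164]
top 1923 [0.596  0.2401 0.1116]
top 69 [0.5956 0.2392 0.1226]
bottle top [0.537 0.439 0.205]
{'camera_matrix': array([[344.90510552,   0.        , 320.06472428],
       [  0.        , 344.90510552, 238.02572268],
       [  0.        ,   0.        ,   1.        ]]), 'dist': array([-0.03021388,  0.        ,  0.        ,  0.        ,  0.        ]), 'R': array([[ 3.87420879e-01,  9.21902921e-01, -2.58915663e-04],
       [ 8.88465350e-01, -3.73294077e-01,  2.66984745e-01],
       [ 2.46037364e-01, -1.03665502e-01, -9.63700721e-01]]), 't': array([-0.5505275 , -0.03623811,  0.3791918 ])}
```

View pics/c.png

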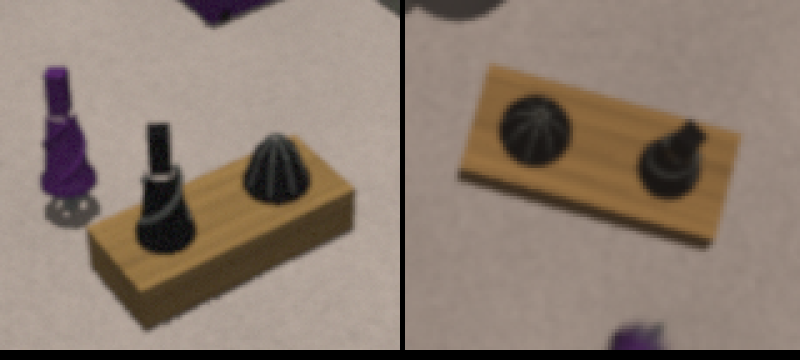

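The crop shows the black auger with its square tang in the stand's right-hand hole, crop (160,190) left and (680,150) right. The reamer is in the other hole, and the purple look-alike stands free at the left. The first move goes above the white juicer's hub so the wrist camera can measure the slot.

servo_tool([
  [[0,0,0],[-0.03,-0.006,-0.02],100],
  [[0,0,0],[-0.038,-0.008,-0.02],100],
  [[0,0,0],[-0.039,-0.008,-0.02],100],
  [[0,0,0],[-0.039,-0.009,-0.02],100],
  [[0,0,0],[-0.039,-0.009,-0.01],100],
  [[0,0,0],[-0.039,-0.009,0],100],
  [[0,0,0],[-0.039,-0.009,0],100],
  [[0,0,0],[-0.039,-0.009,0],100],
  [[0,0,0],[-0.039,-0.009,0],100],
  [[0,0,0],[-0.039,-0.008,0],100],
  [[0,0,0],[-0.039,-0.008,0],100],
  [[0,0,0],[-0.037,-0.006,0],100],
])

```text
time: 1.6
ee_pos: [0.5968, 0.2387, 0.2982]
tcp_rot: [180.0, 0.0, 157.2]
wrist_force: [0.4, 0.1, 0.5]
opening: 0.0858
grasp_force: 0.0
```

servo_tool([
  [[0,0,0],[0,0,0],100],
  [[0,0,0],[0,0,0],100],
  [[0,0,0],[0,0,0],100],
])

```text
time: 1.9
ee_pos: [0.595, 0.2405, 0.2983]
tcp_rot: [180.0, -0.0, 157.2]
wrist_force: [-0.4, 0.1, -0.2]
opening: 0.0855
grasp_force: 0.0
```

Run:
```python
from h import *
o=get_obs();print(o["ee_pos"],o["tcp_rot"],o["q"].round(1))
im,d=camera("wrist");np.savez("wh.npz",im=im,d=d,**{k:v for k,v in calibration("wrist").items()})
for r in mark_of("hub_top","wrist")[:2]: print(r["score"],world("wrist",r["xyz"]).round(4))
P,uv=cloud("wrist",d,np.ones(d.shape,bool))
m=(np.hypot(P[:,0]-.596,P[:,1]-.24)<.03)&(abs(P[:,2]-.122)<.006);p=P[m]
print(m.sum(),p.mean(0).round(4),P[abs(P[:,2]-.111).__lt__(.004)].mean(0))
r=cv2.minAreaRect(p[:,:2].astype(np.float32)*1000);print(r)
u=uv[m];print(u.min(0),u.max(0))
x0,y0=u.min(0)-30;x1,y1=u.max(0)+30
cv2.imwrite("pics/d.png",cv2.resize(im[y0:y1,x0:x1],None,fx=4,fy=4,interpolation=3)[:600,:800,::-1]);print(x0,y0)
```

```text
[0.5949859  0.24049141 0.29830881] [ 1.79989576e+02 -4.65463222e-03  1.57232878e+02] [ 22.   22.9  41.9 109.1   0.   44.8]
0.59 [0.5968 0.2442 0.1237]
726 [0.5953 0.2406 0.1233] [0.50991376 0.19777002 0.11167335]
((595.9304809570312, 240.392333984375), (36.27543258666992, 36.00389862060547), 17.97601318359375)
[295 187] [343 235]
265 157
```

View pics/d.png

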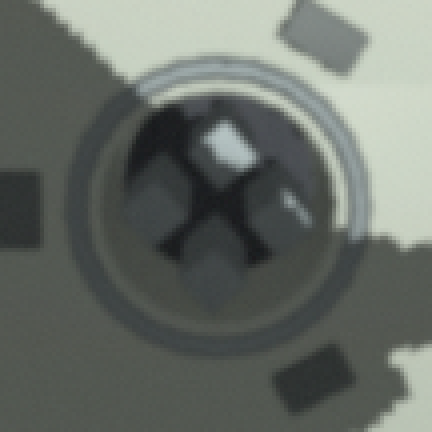

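The wrist crop shows the hub's four corner blocks around the cross slot, centred near crop (218,205). The slot runs diagonally in the image, which agrees with the 18° fit. Next I move above the auger.

servo_tool([
  [[0,0,0],[-0.01,-0.028,0],100],
  [[0,0,0],[-0.015,-0.04,0],100],
  [[0,0,0],[-0.015,-0.042,0],100],
  [[0,0,0],[-0.015,-0.042,0],100],
  [[0,0,0],[-0.015,-0.042,0],100],
  [[0,0,0],[-0.015,-0.042,0],100],
  [[0,0,0],[-0.015,-0.042,0],100],
  [[0,0,0],[-0.015,-0.042,0],100],
  [[0,0,0],[-0.015,-0.042,0],100],
  [[0,0,0],[-0.015,-0.042,0.01],100],
  [[0,0,0],[-0.015,-0.042,0.01],100],
  [[0,0,0],[-0.014,-0.03,0.01],100],
])

```text
time: 3.2
ee_pos: [0.5709, -0.2677, 0.2685]
tcp_rot: [-180.0, 0.1, 157.2]
wrist_force: [0.7, 0.1, 0.2]
opening: 0.0854
grasp_force: 0.0
```

servo_tool([
  [[0,0,0],[0,0,0],100],
  [[0,0,0],[0,0,0],100],
  [[0,0,0],[0,0,0],100],
])

```text
time: 3.5
ee_pos: [0.5717, -0.2648, 0.2691]
tcp_rot: [180.0, 0.1, 157.3]
wrist_force: [1.0, 1.6, -0.0]
opening: 0.0855
grasp_force: 0.0
```

Run:
```python
from h import *
o=get_obs();print(o["ee_pos"],o["tcp_rot"],o["q"].round(1))
# hub fit
Z=np.load("wh.npz");n=cv2
v,u=np.nonzero(Z["d"]>0)
q=cv2.undistortPoints(np.c_[u,v].astype(float)[:,None],Z["camera_matrix"],Z["dist"])[:,0]
H=(np.c_[q,np.ones(len(q))]*Z["d"][v,u][:,None]-Z["t"])@Z["R"]
H=H[np.hypot(H[:,0]-.5957,H[:,1]-.2404)<.032]; top=(abs(H[:,2]-.1232)<.004)
best=[]
for a in np.arange(-45,45,1.):
  for dx in np.arange(-3,3.1,.5):
    for dy in np.arange(-3,3.1,.5):
      X=(H[:,:2]-[.5957+dx/1e3,.2404+dy/1e3]); c,s=np.cos(np.radians(a)),np.sin(np.radians(a))
      b=np.abs(X@np.array([[c,-s],[s,c]])); ins=(b.max(1)<.018)&(b.min(1)>.005)
      best.append(((ins==top).mean(),a,dx,dy))
best.sort(reverse=True);print(np.round(best[:6],3),np.mean(best[:30],0).round(3))
im,d=camera("wrist")
for r in mark_of("auger_tang","wrist")[:2]: print(r["score"],world("wrist",r["xyz"]).round(4))
P,uv=cloud("wrist",d,np.ones(d.shape,bool))
m=(np.hypot(P[:,0]-.571,P[:,1]+.266)<.03)&(abs(P[:,2]-.155)<.006);p=P[m]
print(m.sum(),p.mean(0).round(4),cv2.minAreaRect(p[:,:2].astype(np.float32)*1000))
m2=(np.hypot(P[:,0]-.571,P[:,1]+.266)<.035)&(P[:,2]>.11); print(m2.sum(),P[m2].min(0),P[m2].max(0))
u=uv[m];c=np.median(u,0).astype(int);print(c,u.min(0),u.max(0))
x0,y0=c-60
cv2.imwrite("pics/e.png",cv2.resize(im[y0:y0+120,x0:x0+120],None,fx=5,fy=5,interpolation=3)[:,:,::-1])
```

```text
[ 0.57168316 -0.2648225   0.26905619] [1.79987308e+02 6.28168040e-02 1.57290204e+02] [-24.9  18.9  33.3 104.4   0.   -2.2]
[[ 0.919 28.    -3.     3.   ]
 [ 0.918 29.    -3.     3.   ]
 [ 0.918 27.    -3.     3.   ]
 [ 0.918 28.    -2.5    3.   ]
 [ 0.918 29.    -2.5    3.   ]
 [ 0.918 30.    -3.     3.   ]] [ 0.914 27.033 -2.767  2.817]
0.69 [ 0.5727 -0.2664  0.1424]
0.33 [ 0.6093 -0.1639  0.0179]
488 [ 0.5711 -0.2643  0.1561] ((571.6944580078125, -264.5064392089844), (18.078750610351562, 18.193801879882812), 37.440677642822266)
29730 [ 0.54322103 -0.29929834  0.11000078] [ 0.58346492 -0.23107517  0.39735898]
[320 224] [306 210] [333 238]
```

View pics/e.png

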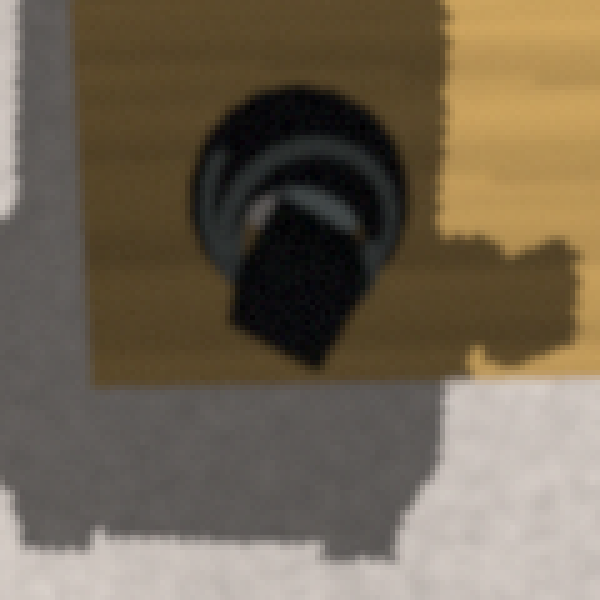

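The tang's top sits at crop (300,285), centred at (0.5717, -0.2645), with its flats at 37.4°. I turn +29.9° about tool z and descend.

servo_tool([
  [[0,0,7.5],[0,0,0.02],100],
  [[0,0,7.5],[0,0,0.02],100],
  [[0,0,7.5],[0,0,0.02],100],
  [[0,0,7.4],[0,0,0.02],100],
  [[0,0,0],[0,0,0.02],100],
  [[0,0,0],[0,0,0.02],100],
  [[0,0,0],[0,0,0.016],100],
  [[0,0,0],[0,0,0.01],100],
  [[0,0,0],[0,0,0],100],
  [[0,0,0],[0,0,0],100],
  [[0,0,0],[0,0,0],100],
])

```text
time: 4.7
ee_pos: [0.572, -0.2662, 0.1234]
tcp_rot: [180.0, 0.1, 127.3]
wrist_force: [-0.1, -0.4, -0.7]
opening: 0.0854
grasp_force: 0.0
```

servo_tool([
  [[0,0,0],[0,0,0],0],
  [[0,0,0],[0,0,0],0],
  [[0,0,0],[0,0,0],0],
  [[0,0,0],[0,0,0],0],
  [[0,0,0],[0,0,0],0],
  [[0,0,0],[0,0,0],0],
  [[0,0,0],[0,0,0],0],
  [[0,0,0],[0,0,0],0],
], force=80)

```text
time: 5.5
ee_pos: [0.5716, -0.2664, 0.1224]
tcp_rot: [180.0, 0.0, 127.3]
wrist_force: [-0.6, -1.2, 4.1]
opening: 0.0152
grasp_force: 78.9
```

servo_tool([
  [[0,0,0],[0,0,-0.01],0],
  [[0,0,0],[0,0,-0.02],0],
  [[0,0,0],[0,0,-0.02],0],
  [[0,0,0],[0,0,-0.02],0],
  [[0,0,0],[0,0,-0.02],0],
  [[0,0,0],[0,0,-0.02],0],
  [[0,0,0],[0,0,-0.02],0],
  [[0,0,0],[0,0,-0.02],0],
  [[0,0,0],[0,0,-0.02],0],
  [[0,0,0],[0,0,-0.01],0],
  [[0,0,0],[0,0,0],0],
  [[0,0,0],[0,0,0],0],
])

```text
time: 6.7
ee_pos: [0.5716, -0.2661, 0.3014]
tcp_rot: [-180.0, -0.0, 127.3]
wrist_force: [0.9, -0.4, -3.1]
opening: 0.0152
grasp_force: 78.4
```

Run:
```python
from h import *
o=get_obs();print(o["ee_pos"],o["tcp_rot"],o["opening"],o["wrist_force"],o["torque"])
for n in("scene","top"):
    im,d=camera(n)
    P,uv=cloud(n,d,np.ones(d.shape,bool))
    x,y,z=o["ee_pos"]; m=(np.hypot(P[:,0]-x,P[:,1]-y)<.045)&(P[:,2]<z+.01)&(P[:,2]>z-.13)
    for lo in(.02,.045,.07,.085,.1):
        s=m&(abs(P[:,2]-(z-lo))<.012); print(n,lo,s.sum(),P[s].mean(0).round(4) if s.any() else "", P[m][:,2].min().round(3))
    c=pix(n,o["ee_pos"]-[0,0,.05])[0].astype(int);x0,y0=np.maximum(c-50,0)
    cv2.imwrite(f"pics/f_{n}.png",cv2.resize(im[y0:y0+100,x0:x0+100],None,fx=4,fy=4,interpolation=3)[:,:,::-1])
cv2.imwrite("pics/f.png",np.hstack([cv2.imread("pics/f_scene.png"),cv2.imread("pics/f_top.png")]))
# hub recheck
Z=np.load("wh.npz");v,u=np.nonzero(Z["d"]>0)
q=cv2.undistortPoints(np.c_[u,v].astype(float)[:,None],Z["camera_matrix"],Z["dist"])[:,0]
H=(np.c_[q,np.ones(len(q))]*Z["d"][v,u][:,None]-Z["t"])@Z["R"]
t=H[(np.hypot(H[:,0]-.5957,H[:,1]-.2404)<.03)&(abs(H[:,2]-.1232)<.003)][:,:2]
for k in(0,1):
  best=[]
  for a in np.arange(-20,60,2.):
    for dx in np.arange(-3,3.1,.5):
      for dy in np.arange(-3,3.1,.5):
        c,s=np.cos(np.radians(a)),np.sin(np.radians(a));b=np.abs((t-[.5957+dx/1e3,.2404+dy/1e3])@np.array([[c,-s],[s,c]]))
        best.append((((b.max(1)<.0185)&(b.min(1)>.0045)).mean() if k else (b.max(1)<.0185).mean(),a,dx,dy))
  best.sort(reverse=True);print(len(t),np.mean(best[:10],0).round(3),best[0])
```

```text
[ 0.57160757 -0.26613629  0.30144338] [-1.79985633e+02 -4.40356327e-02  1.27312282e+02] 0.015246950503966301 [ 0.87066827 -0.37345793 -3.06011201] [-0.00162831  0.0003848  -0.02005675]
scene 0.02 231 [ 0.578  -0.273   0.2819] 0.196
scene 0.045 259 [ 0.5792 -0.2757  0.2559] 0.196
scene 0.07 283 [ 0.5817 -0.2779  0.2338] 0.196
scene 0.085 72 [ 0.5816 -0.2786  0.2222] 0.196
scene 0.1 20 [ 0.575  -0.2709  0.2059] 0.196Traceback (most recent call last):
  File "<stdin>", line 8, in <module>
    return umr_minimum(a, axis, None, out, keepdims, initial, where)
ValueError: zero-size array to reduction operation minimum which has no identity
```

servo_tool([
  [[0,0,0],[0.02,0.0168,0],0],
  [[0,0,0],[0.033,0.0277,0],0],
  [[0,0,0],[0.0345,0.029,0],0],
  [[0,0,0],[0.0345,0.029,0],0],
  [[0,0,0],[0.0345,0.029,0],0],
  [[0,0,0],[0.0345,0.029,0],0],
  [[0,0,0],[0.0345,0.029,0],0],
  [[0,0,0],[0.0345,0.029,0],0],
  [[0,0,0],[0.0345,0.029,0],0],
  [[0,0,0],[0.0345,0.029,0],0],
  [[0,0,0],[0.0345,0.029,0],0],
  [[0,0,0],[0.0248,0.0206,0],0],
])

```text
time: 8.0
ee_pos: [0.5949, 0.243, 0.3009]
tcp_rot: [-179.9, -0.0, 127.4]
wrist_force: [0.9, 0.4, -3.8]
opening: 0.0156
grasp_force: 78.5
```

servo_tool([
  [[0,0,6.5],[0,0,0],0],
  [[0,0,6.5],[0,0,0],0],
  [[0,0,6.3],[0,0,0],0],
  [[0,0,0],[0,0,0.02],0],
  [[0,0,0],[0,0,0.02],0],
  [[0,0,0],[0,0,0],0],
  [[0,0,0],[0,0,0],0],
  [[0,0,0],[0,0,0],0],
])

```text
time: 8.8
ee_pos: [0.5957, 0.2404, 0.2632]
tcp_rot: [179.9, -0.0, 108.0]
wrist_force: [0.2, 0.5, -3.1]
opening: 0.0154
grasp_force: 78.7
```

Run:
```python
from h import *
o=get_obs();print(o["ee_pos"],o["tcp_rot"],o["opening"],o["wrist_force"],o["q"].round(1))
ims=[]
for n in("scene","wrist"):
    im,d=camera(n)
    c=pix(n,[.5957,.2404,.15])[0].astype(int);w,h,f=(50,60,5) if n=="scene" else (75,150,2)
    x0,y0=np.maximum(c-[w,h],0);ims.append(cv2.resize(im[y0:y0+2*h,x0:x0+2*w],None,fx=f,fy=f,interpolation=3)[:,:,::-1])
    P,uv=cloud(n,d,np.ones(d.shape,bool)); x,y,z=o["ee_pos"]
    m=(np.hypot(P[:,0]-x,P[:,1]-y)<.035)&(P[:,2]<z+.01)&(P[:,2]>.13)
    for lo in(.02,.045,.07,.085,.1):
        s=m&(abs(P[:,2]-(z-lo))<.01); print(n,lo,s.sum(),P[s].mean(0).round(4) if s.any() else "")
H=np.zeros((600,800,3),np.uint8);x=0
for i in ims:
    i=i[:600,:800-x];H[:i.shape[0],x:x+i.shape[1]]=i;x+=i.shape[1]
cv2.imwrite("pics/g.png",H[:,:x])
Z=np.load("wh.npz");v,u=np.nonzero(Z["d"]>0)
q=cv2.undistortPoints(np.c_[u,v].astype(float)[:,None],Z["camera_matrix"],Z["dist"])[:,0]
H=(np.c_[q,np.ones(len(q))]*Z["d"][v,u][:,None]-Z["t"])@Z["R"]
t=H[(np.hypot(H[:,0]-.5957,H[:,1]-.2404)<.03)&(abs(H[:,2]-.1232)<.003)][:,:2]
for k in(0,1):
  best=[]
  for a in np.arange(-20,60,2.):
    for dx in np.arange(-3,3.1,.5):
      for dy in np.arange(-3,3.1,.5):
        c,s=np.cos(np.radians(a)),np.sin(np.radians(a));b=np.abs((t-[.5957+dx/1e3,.2404+dy/1e3])@np.array([[c,-s],[s,c]]))
        best.append((((b.max(1)<.0185)&(b.min(1)>.0045)).mean() if k else (b.max(1)<.0185).mean(),a,dx,dy))
  best.sort(reverse=True);print(len(t),np.mean(best[:10],0).round(3),best[0])
```

```text
[0.59565378 0.24035268 0.2632275 ] [ 1.79930821e+02 -6.03398903e-03  1.08008113e+02] 0.015418190541838463 [ 0.23808054  0.52467971 -3.09741625] [ 22.   20.6  34.8 104.2   0.   94. ]
scene 0.02 116 [0.6001 0.2318 0.2434]
scene 0.045 115 [0.5997 0.229  0.2177]
scene 0.07 134 [0.6011 0.2258 0.1948]
scene 0.085 43 [0.5974 0.2303 0.1786]
scene 0.1 19 [0.5938 0.2375 0.1684]
wrist 0.02 1064 [0.5922 0.2498 0.2443]
wrist 0.045 634 [0.5944 0.2547 0.2178]
wrist 0.07 1045 [0.5926 0.2543 0.1967]
wrist 0.085 56 [0.5979 0.2393 0.1876]
wrist 0.1 0 
677 [ 0.997 18.2    0.1    0.05 ] (np.float64(1.0), np.float64(18.0), np.float64(0.5), np.float64(0.0))
677 [ 0.993 17.8    0.    -0.15 ] (np.float64(1.0), np.float64(18.0), np.float64(0.0), np.float64(0.0))
```

View pics/g.png

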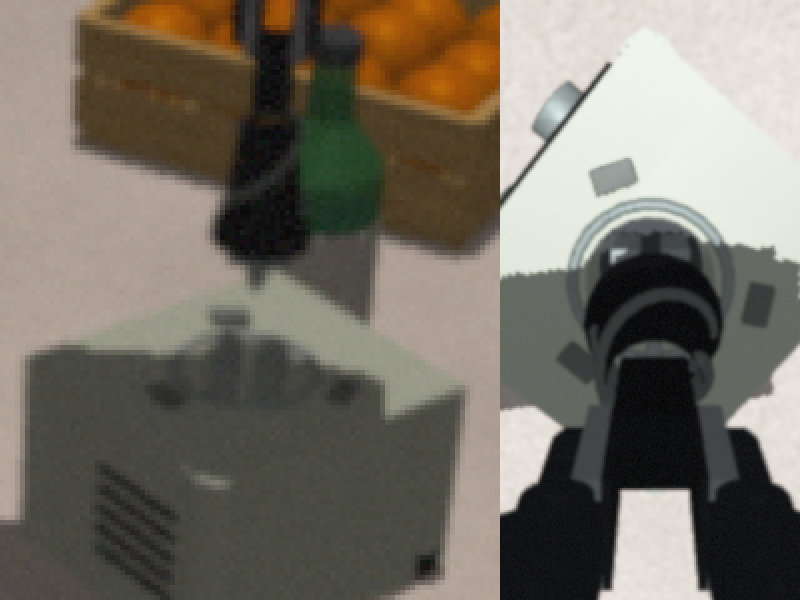

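The auger hangs upright over the hub at scene crop (255,285), and its nose points at the hub centre. The hub refit gives 18° and the same centre. I descend gently, with a small correction along tool x.

servo_tool([
  [[0,0,0],[-0.0012,0,0.01],0],
  [[0,0,0],[0,0,0.015],0],
  [[0,0,0],[0,0,0.008],0],
  [[0,0,0],[0,0,0.006],0],
  [[0,0,0],[0,0,0.005],0],
  [[0,0,0],[0,0,0.004],0],
  [[0,0,0],[0,0,0.003],0],
  [[0,0,0],[0,0,0],0],
  [[0,0,0],[0,0,0],0],
])

```text
time: 9.8
ee_pos: [0.596, 0.2392, 0.2113]
tcp_rot: [180.0, -0.0, 108.0]
wrist_force: [-0.4, -0.6, -3.3]
opening: 0.0152
grasp_force: 78.7
```

Still free at a depth where unmeshed ribs would have touched, so it is meshed. Next I go to home.

servo_tool([
  [[0,0,0],[0,0,0.004],0],
  [[0,0,0],[0,0,0.004],0],
  [[0,0,0],[0,0,0.003],0],
  [[0,0,0],[0,0,0.001],0],
  [[0,0,0],[0,0,0],0],
  [[0,0,0],[0,0,0],0],
  [[0,0,0],[0,0,0],0],
])

```text
time: 10.5
ee_pos: [0.596, 0.2392, 0.1994]
tcp_rot: [180.0, -0.0, 108.0]
wrist_force: [-0.7, 0.0, 0.7]
opening: 0.0152
grasp_force: 79.1
```

servo_tool([
  [[0,0,0],[0,0,0.002],0],
  [[0,0,0],[0,0,0.002],0],
  [[0,0,0],[0,0,0.002],0],
  [[0,0,0],[0,0,0.002],0],
  [[0,0,0],[0,0,0.0015],0],
  [[0,0,0],[0,0,0],0],
  [[0,0,0],[0,0,0],0],
  [[0,0,0],[0,0,0],0],
  [[0,0,0],[0,0,0],0],
])

```text
time: 11.4
ee_pos: [0.596, 0.2392, 0.1902]
tcp_rot: [179.9, -0.0, 108.0]
wrist_force: [-0.7, 0.1, 7.5]
opening: 0.0154
grasp_force: 79.8
```

Run:
```python
from h import *
o=get_obs();print(o["time"],o["ee_pos"],o["tcp_rot"],o["wrist_force"],o["grasp_force"])
im,d=camera("scene");c=pix("scene",[.5957,.2404,.14])[0].astype(int);x0,y0=c-[50,50]
cv2.imwrite("pics/i.png",cv2.resize(im[y0:y0+100,x0:x0+100],None,fx=6,fy=6,interpolation=3)[:,:,::-1])
```

```text
11.4 [0.59603989 0.23921279 0.19024957] [ 1.79934972e+02 -5.09312476e-03  1.08005935e+02] [-0.69714588  0.05526309  7.4654372 ] 79.83462452888489
```

View pics/i.png

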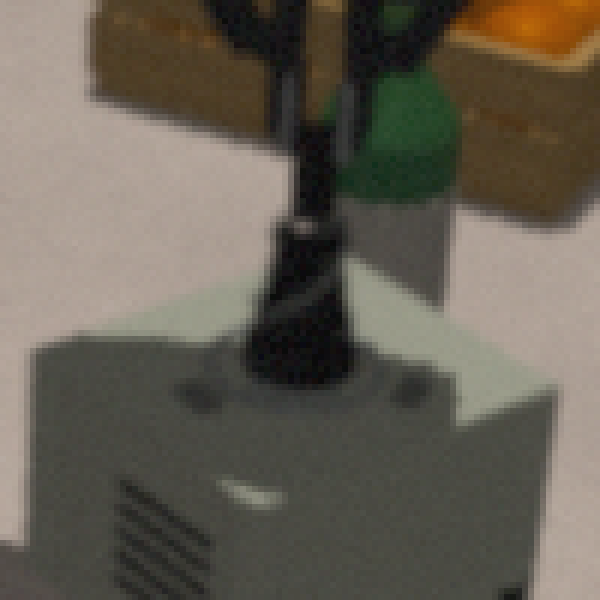

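The auger stands upright, seated low on the hub at crop (300,365), and is still gripped. The force rose by about 10.6 N, which fits 9 mm or more of spring travel. Handing in.

```bash
python3 -c "
from workcell import *
print(job_done())"
```

```text
the job is handed in; nothing more can be done
None
```

I handed the job in with the auger meshed upright in the white juicer's hub, pressed down about 9 mm and still gripped by its tang; hand-in returned no verdict, and the 9 mm is inferred from tool height and wrist force.

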